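Feed a sample flask through the flap of a weighing chamber

TASK

Push the flat oblong sample flask across the white plate of the weighing station and in through the hanging flap, using only the fingertips, until the flask stands wholly on the steel pan inside; then draw the fingers back out so that the flap swings shut behind it. Slide the flask only: never lift it or tip it over, and do not disturb the other things on the bench.

Things in the scene. Friction and masses are not known exactly. Their poses are not given: they have to be found in the camera images.
- station: Weighing station, fixed; its place and yaw vary. Origin: on the bench (height 0), middle of the doorway, in the shut flap's plane; x points through the doorway into the chamber, away from the robot, y left, z up. A flat white plate, 160 mm wide, top 6 mm high, runs from x = -155 to 120 mm: the flask slides on it, with no step, right into the chamber.
- funnel (a point): Middle of the funnel's mouth, station x = -53 mm, on the plate's top (6 mm high). Two low dark steel rails (6 to 16 mm high, 5 mm thick) lead from here to the doorway: inner faces 58 mm either side of the middle here, 32 mm at the doorway. Axes as the station's.
- pan (a point): Centre of the steel pan, 90 mm (x) by 64 mm (y), flush in the chamber floor at station x = 55 mm, 6 mm high; axes as the station's. The flask is wholly on it when its centre is within 12 mm of this point along x. The clear plastic chamber has walls 64 mm apart inside, x = 0 to 116 mm, roof top 85 mm high. Behind it: a grey box 45 mm high.
- flap_hinge (a point): Middle of the flap's hinge rod (6 mm thick), straight above the station's origin, 78 mm above the bench; axes as the station's. Nothing is above the rod; the roof begins 4 mm behind it. A vertical finger cannot pass beneath the rod: lean the fingers forward by some 40 degrees to follow the flask in.
- flap (a joint): Aluminium flap 60 mm wide, 2.5 mm thick, 50 g, hung from the rod; lower edge 48 mm below the hinge (24 mm over the plate: the flask's cap hits it, its body does not). 0 = hanging shut; grows (rad) as it swings inward, to 1.5; it cannot swing outward. Gravity alone shuts it: it drags over the cap at 0.66 rad, then falls; clear of the cap once the flask's centre is 42 mm in.
- flask: Flat sample flask: white oblong body 66 mm (its x) x 50 mm (its y), 22 mm high, with a grey round screw cap 24 mm across and 12 mm high on the middle of its top (34 mm in all), 84 to 168 g. Origin: centre of its underside; z up. Starts upright on the plate, centre 100 to 115 mm before the flap, up to 40 mm off the middle, x along the station's within 0.25 rad.
- round_jar: Bystander: white round jar 48 mm across, 55 mm high, on the bench left of the chamber. Origin under its centre.
- vial: Bystander: amber vial 26 mm across, 48 mm high, on the bench right of the chamber. Origin under its centre.
- weight: Bystander: brass calibration weight 32 mm across, 44 mm high, on the bench right of the chamber. Origin under its centre.
- amber_bottle: Bystander: amber bottle 68 mm across, 150 mm high, to the left. Origin under its centre.
- beaker: Bystander: glass beaker 70 mm across, 85 mm high, to the right. Origin under its centre.
- spatula: Bystander: steel spatula 170 mm long lying flat, to the left. Origin under its middle, x along it.
Mind the look-alikes: they are no part of the job. Leave any green or turquoise look-alike of the flask alone.

How it is judged (in metres and radians):
On the way, in this order (a step that is already met when the one before it is completed fails the run):
1. the flask, sliding into the doorway, has pushed the flap well open (value of joint flap above 0.3 rad and x of flask in the frame of station between -0.03 and 0.042 m), for 0.05 s.
2. the flask stands wholly on the pan (x of flask in the frame of station between 0.0425 and 0.0675 m and y of flask in the frame of station between -0.01 and 0.01 m), for 0.2 s.
At the end, for the whole second after the job is handed in: The flask stands upright and at rest wholly on the pan (its centre within 12 mm of the pan's centre along the chamber and 10 mm across), and the flap hangs shut behind it (within 0.06 rad) (all of step 2 and angle between flask's own z axis and vertical below 0.08 rad and height (world z) of flask below 0.01 m and linear speed of flask below 0.01 m/s and value of joint flap below 0.06 rad); the robot touches nothing.
It fails at once if the flask was lifted off the plate (more than 12 mm) (height (world z) of flask above 0.018 m).
It fails at once if the flask was tipped (more than 0.4 rad) (angle between flask's own z axis and vertical above 0.4 rad).
It fails at once if a bystander was disturbed (moved more than 20 mm or tipped) (distance of any of round_jar, vial, weight, amber_bottle, beaker, spatula from where it was at the start of the episode above 0.02 m or angle between any of round_jar, vial, weight, amber_bottle, beaker, spatula's own z axis and vertical above 0.4 rad).
It also fails if it takes over 64 s, if anything falls off the work surface, if the arm or the gripper's body presses on something with over 40 N, if the wrist force passes 120 N, or if a joint passes its speed limit or range.

ROBOT

A 6-joint arm with a two-finger parallel gripper is mounted at the origin on the work surface. World frame = base frame: x ahead of the robot, y to its left, z up, the work surface at z = 0. Lengths are in mm, angles in rad, forces in N, time in s.
With the tool pointing down it reaches from about 350 to 975 mm from the base axis. Payload 4.9 kg.
Tool frame: the origin (TCP) lies midway between the tips of the shut fingers; the grasp point (between the pads) lies 19 mm behind it (bot.grasp_offset is the distance from the TCP to the grasp point, in mm); z points along the fingers, x is the direction in which the jaws open and shut, and the axes are right-handed (so a half turn about z gives the same grasp; the last joint's range is limited). The gripper opens to 85 mm and grips with 20 to 120 N. Pads are 22 mm wide; open, the fingers measure 114 mm over their backs; the gripper's body (76 mm by 85 mm) begins 54 mm behind the grasp point. The pads swing forward as they close: fully open they stand 13 mm farther back than shut.
Start: joints at [1.167, 0.053, 1.613, -0, 1.476, -0.119], TCP at [175.593, 599.807, 231.304] pointing down, gripper open.
Joint ranges: [-3.01, 3.01], [-1.01, 2.22], [0.06, 2.58], [-1.02, 4.17], [0.09, 2.62], [-3.14, 3.14]. Speed limits (rad/s): [2.57, 2.57, 3.14, 3.14, 3.14, 3.14].

INTERFACE

Orientations are given as [roll, pitch, yaw] about the fixed x, y, z axes, in that order (R = Rz(yaw) Ry(pitch) Rx(roll)).
In Python, from plant import status, cams, bot gives the robot as it stands. The module is installed in compiled form; this text tells all that it offers.
- The arm moves only by the tool arm_command, never from a script. Its argument "targets" is a list of rows, each an object with "delta_pos": the shift along the world's x, y, z in mm, a list of three; "yaw": the turn about the world's z in rad; "jaw": the closure, from 0 (fully open) to 1 (shut). In form: [{"delta_pos": [x, y, z], "yaw": yaw, "jaw": jaw}, ...]. A call has 1 to 12 rows; each row shifts and turns the pose as measured when the row begins; what a row does not reach is not made up. A row lasts 1/8 s, in which the tool goes at most 62.5 mm and 10.7 degrees, less where a joint would pass 70% of its speed; a pose out of reach is approached as far as the arm can. A call with a gripper value outside its range is refused whole. The fingers move at their own pace and stop on an object; "squeeze" is the grip in N (left out, the last holds). Time passes only in rows, so rows that do not move let the fingers close. It gives the time, the measured TCP pose, the force and the opening at its end, in the units of the state.
- status.read_state(): the state, without advancing time (a new reading comes with each control period).
- cams.get_image(name): name is "side" or "top" or "wrist"; returns a dict with "frame" (480x640x3 uint8, blue, green, red), "camera_matrix" (3x3 intrinsics, pixels), "eye" and "attitude" of the camera in the world; the wrist camera has in their place "mount" (4x4, takes a point from camera to tool coordinates, whose origin is the TCP and whose axes are the tool frame's). Camera axes: x right, y up, looking along -z (the intrinsics and any distortion apply to the point x, -y, -z); pixel columns grow to the right and rows downward; lengths in mm; the calibration is good to about 2 mm. A picture is of the moment at which its call begins: read the wrist's pose just before it. There is no depth.
- bot.hand_in(): hands the job in, once; it reports no verdict.
The state is a dict: "time": time; "joint_positions": joint angles; "qvel": joint speeds; "effort": joint torques, N m; "eef_pos": TCP position; "eef_rot": TCP orientation; "ft_force": force on the tool from outside, world axes, zero at the start; "torque": the same for the moment, N m; "grip_width": opening from 0.0 (shut) to 1.0 (fully open).
Only numpy, scipy, OpenCV 4.12 (cv2) and the standard library are available. Lean on these libraries where they do the work, as an engineer would, in place of code of your own. Each camera call takes 0.05 s, during which the arm holds its last target.

## Working session

There is one attempt and no reset: what is moved stays moved. The work goes in short steps, Python scripts to look and compute and a tool call to move; the robot and the scene stay as the last step left them, time stands still between calls to the robot, and variables do not carry over. Pictures are saved under pics/ and viewed, and the job is handed in when it is done.

Besides the shell and the picture viewer there is one more tool, called after "Request:" by a JSON object that holds its "api" and its "payload", one argument or row to a line. arm_command: Moves the arm, as the interface text tells. Its arguments: {"type":"object","properties":{"targets":{"type":"array","items":{"type":"object","properties":{"delta_pos":{"type":"array","items":{"type":"number"}},"yaw":{"type":"number"},"jaw":{"type":"number"}}}},"squeeze":{"type":"number"}},"required":["targets"]}

```bash
mkdir -p pics; python3 - <<'E'
from plant import status,cams,bot
import cv2,numpy as np
s=status.read_state()
print({k:np.round(v,3) for k,v in s.items()},bot.grasp_offset)
for n in("side","top","wrist"):
    d=cams.get_image(n);cv2.imwrite(f"pics/{n}0.png",d["frame"])
    print(n,{k:np.round(v,3).tolist() for k,v in d.items() if k!="frame"})
E
```

```text
{'time': np.float64(0.0), 'joint_positions': array([ 1.167,  0.053,  1.614,  0.   ,  1.476, -0.119]), 'qvel': array([ 0.   ,  0.001,  0.   , -0.001, -0.001,  0.001]), 'effort': array([ 1.0000e-03, -3.9370e+01, -3.7017e+01, -0.0000e+00,  7.0000e-03,
        0.0000e+00]), 'eef_pos': array([175.335, 599.244, 230.05 ]), 'eef_rot': array([-3.141e+00,  2.000e-03,  1.286e+00]), 'ft_force': array([ 0.762, -0.546,  0.584]), 'torque': array([ 0.001,  0.036, -0.015]), 'grip_width': np.float64(0.999)} 18.700000000000003
side {'camera_matrix': [[564.054, 0.0, 326.355], [0.0, 564.054, 239.251], [0.0, 0.0, 1.0]], 'eye': [167.246, -898.15, 695.307], 'attitude': [1.016, 0.006, -0.409]}
top {'camera_matrix': [[516.05, 0.0, 327.852], [0.0, 516.05, 239.691], [0.0, 0.0, 1.0]], 'eye': [428.863, -0.836, 1229.197], 'attitude': [0.091, 0.014, -1.551]}
wrist {'camera_matrix': [[428.939, 0.0, 316.373], [0.0, 428.939, 239.714], [0.0, 0.0, 1.0]], 'mount': [[1.0, 0.001, -0.0, -0.043], [0.001, -0.962, -0.273, -70.364], [-0.0, 0.273, -0.962, -144.313], [0.0, 0.0, 0.0, 1.0]]}
```

View pics/top0.png

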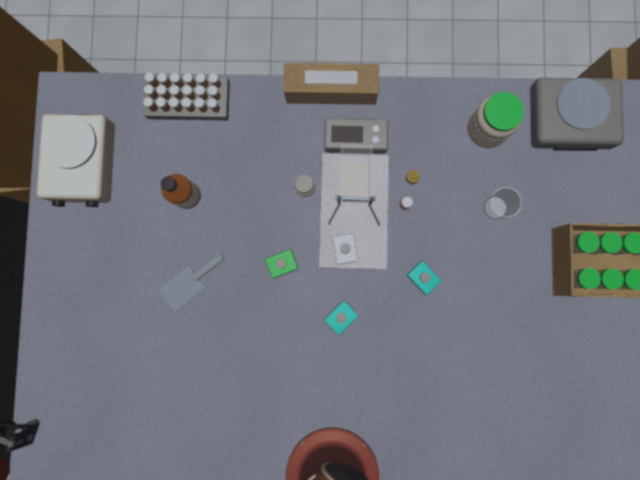

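View pics/side0.png

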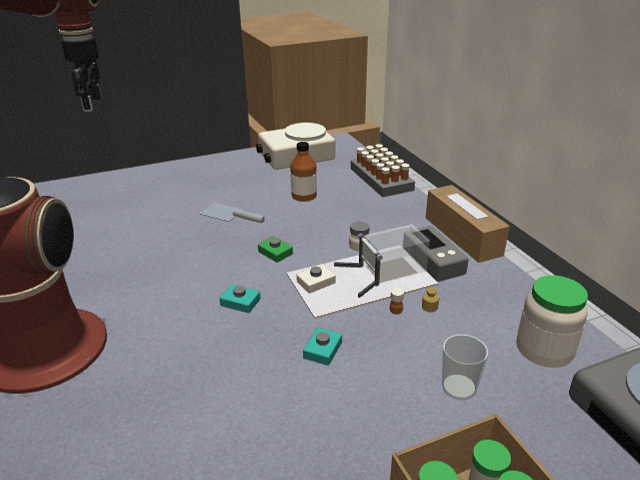

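The top view shows the station with its plate at columns 320–388 and rows 153–268. The rails end at about (331,222) and (378,223), and the hinge rod is at about (356,198). The white flask's cap is at (345,248). The look-alikes are at (281,263), (341,317) and (424,277). I'll measure these next.

```bash
cat > h.py <<'E'
import numpy as np,cv2
from scipy.spatial.transform import Rotation as R
from plant import status,cams,bot
def ray(d,uv):
    K=d["camera_matrix"];x=(uv[0]-K[0,2])/K[0,0];y=(uv[1]-K[1,2])/K[1,1]
    v=np.array([x,-y,-1.]); return R.from_euler('xyz',d["attitude"]).apply(v)
def cast(d,uv,z):
    v=ray(d,uv);e=np.array(d["eye"]);return e+v*(z-e[2])/v[2]
def proj(d,p):
    K=d["camera_matrix"];c=R.from_euler('xyz',d["attitude"]).inv().apply(np.array(p)-d["eye"])
    return K[0,0]*c[0]/-c[2]+K[0,2],K[1,1]*c[1]/c[2]+K[1,2]
E
python3 - <<'E'
from h import *
for n,(a,b,c,e) in dict(top=(300,120,410,280),side=(270,200,480,330)).items():
    d=cams.get_image(n)
    f=d["frame"][b:e,a:c]
    s=5 if n=="top" else 3.8
    cv2.imwrite(f"pics/{n}1.png",cv2.resize(f,None,fx=s,fy=s,interpolation=cv2.INTER_CUBIC)[:, :800])
d=cams.get_image("top")
for uv in [(320,268),(388,268),(388,153),(320,153)]: print(uv,cast(d,uv,6).round(1))
E
```

```text
(320, 268) [472.1  36.3   6. ]
(388, 268) [ 475.2 -124.6    6. ]
(388, 153) [ 752.4 -122.1    6. ]
(320, 153) [749.8  42.1   6. ]
```

View pics/top1.png

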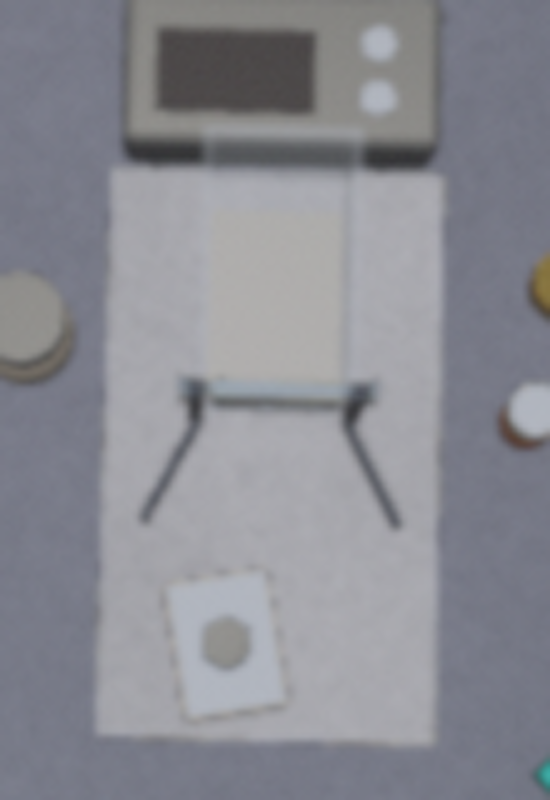

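View pics/side1.png

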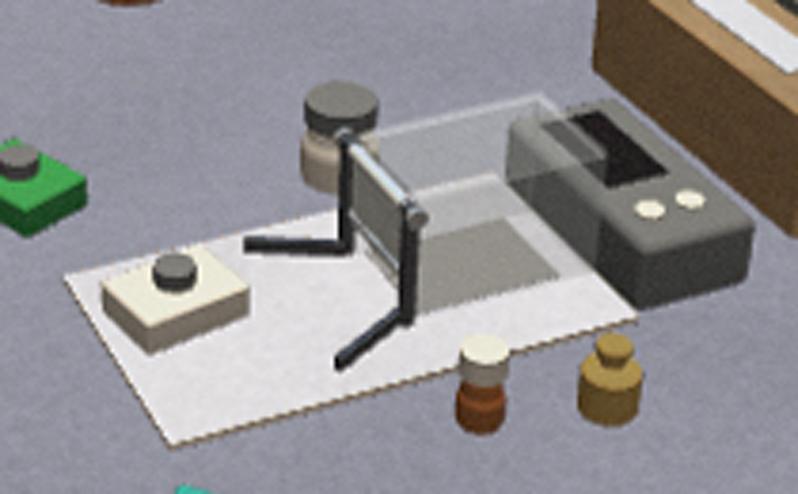

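```bash
cat > m.py <<'E'
from h import *
d=cams.get_image("top")
g=lambda p,z:cast(d,(300+(p[0]+.5)/5-.5,120+(p[1]+.5)/5-.5),z)[:2]
C=np.array([g(p,6) for p in[(96,735),(436,745),(443,176),(110,169)]])
print(C.round(1))
bk=(C[0]+C[1])/2;fr=(C[2]+C[3])/2
a1=np.arctan2(*(fr-bk)[::-1]); e=(C[0]-C[1])+(C[3]-C[2]); a2=np.arctan2(-e[0],e[1])
print("len",np.linalg.norm(fr-bk),"yaw",a1,a2)
yaw=a1;ux=np.array([np.cos(yaw),np.sin(yaw)]);uy=np.array([-ux[1],ux[0]])
mid=C.mean(0); O=mid+ux*17.5; print("origin",O)
S=lambda p:((p-O)@ux,(p-O)@uy)
rod=[g(p,78) for p in[(180,388),(380,390)]];print("rod",[np.round(S(p),1) for p in rod])
print("rails",[np.round(S(g(p,16)),1) for p in[(145,520),(398,526)]])
F=np.array([g(p,28) for p in[(165,588),(266,570),(288,703),(190,718)]])
print("flask ctr",np.round(S(F.mean(0)),1),"cap",np.round(S(g((226,643),40)),1))
print([np.round(S(p),1) for p in F])
v=F[0]+F[1]-F[2]-F[3];print("flask yaw",np.arctan2(v[1],v[0])-yaw, np.linalg.norm(v)/2)
E
python3 m.py
```

```text
[[ 475.4   39.2]
 [ 473.7 -121.7]
 [ 748.  -122.6]
 [ 748.9   38.2]]
len 273.9475693044032 yaw -0.0033282969918791328 -0.00800057621890452
origin [628.99199012 -41.80181991]
rod [array([ 0.7, 44. ]), array([  1.6, -46.1])]
rails [array([-52.1,  59.4]), array([-52.4, -60.2])]
flask ctr [-111.2   19.5] cap [-111.4   20.3]
[array([-85.3,  49.1]), array([-75.9,   2.1]), array([-137.9,   -9.3]), array([-145.9,   36.2])]
flask yaw 0.19625162062805412 62.45691184323768
```

Request:
{"api": "arm_command", "payload": {
  "targets": [
    {"delta_pos": [0, 0, 60], "yaw": 0, "jaw": 1},
    {"delta_pos": [0, 0, 60], "yaw": 0, "jaw": 1},
    {"delta_pos": [0, 0, 60], "yaw": 0, "jaw": 1},
    {"delta_pos": [0, 0, 60], "yaw": 0, "jaw": 1},
    {"delta_pos": [0, 0, 60], "yaw": 0, "jaw": 1},
    {"delta_pos": [0, 0, 60], "yaw": 0, "jaw": 1}
  ]
}}

```text
time: 1.1
eef_pos: [173.5, 594.8, 591.9]
eef_rot: [-3.14, 0.016, 1.286]
ft_force: [-0.3, 0.5, 0.4]
grip_width: -0.002
```

Request:
{"api": "arm_command", "payload": {
  "targets": [
    {"delta_pos": [0, 0, 60], "yaw": 0, "jaw": 1},
    {"delta_pos": [0, 0, 60], "yaw": 0, "jaw": 1},
    {"delta_pos": [0, 0, 60], "yaw": 0, "jaw": 1}
  ]
}}

```text
time: 1.48
eef_pos: [173.0, 593.7, 768.7]
eef_rot: [-3.14, 0.011, 1.286]
ft_force: [0.6, 1.5, 2.8]
grip_width: -0.001
```

```bash
python3 -c "
from h import *
s=status.read_state();print(s['joint_positions'].round(3))"
```

```text
[ 1.167  0.384  0.294  0.     2.475 -0.119]
```

Request:
{"api": "arm_command", "payload": {
  "targets": [
    {"delta_pos": [0, 0, 40], "yaw": 0, "jaw": 1},
    {"delta_pos": [0, 0, 40], "yaw": 0, "jaw": 1}
  ]
}}

```text
time: 1.72
eef_pos: [169.1, 576.2, 805.2]
eef_rot: [-3.138, 0.013, 1.285]
ft_force: [1.2, 1.0, -2.3]
grip_width: 0.004
```

```bash
python3 -c "
from h import *
s=status.read_state();print(s['joint_positions'].round(3),s['eef_rot'].round(3),R.from_euler('xyz',s['eef_rot']).as_matrix()[:,2].round(3))"
```

```text
[ 1.16   0.484  0.068  0.004  2.604 -0.121] [-3.138  0.013  1.285] [-0.007 -0.012 -1.   ]
```

Request:
{"api": "arm_command", "payload": {
  "targets": [
    {"delta_pos": [0, 0, 60], "yaw": 0, "jaw": 1},
    {"delta_pos": [0, 0, 60], "yaw": 0, "jaw": 1},
    {"delta_pos": [0, 0, 60], "yaw": 0, "jaw": 1}
  ]
}}

```text
time: 2.1
eef_pos: [148.8, 510.6, 868.5]
eef_rot: [3.139, -0.088, 1.286]
ft_force: [0.2, -0.0, 0.2]
grip_width: -0.001
```

```bash
cat > s.py <<'E'
from h import *
s=status.read_state();print(s['time'],s['joint_positions'].round(3),s['eef_pos'].round(1),s['eef_rot'].round(3),R.from_euler('xyz',s['eef_rot']).as_matrix()[:,2].round(3),s['ft_force'].round(1),s['grip_width'])
E
python3 s.py
```

```text
2.1 [ 1.142  0.38   0.055  0.02   2.619 -0.126] [148.8 510.6 868.5] [ 3.139 -0.088  1.286] [ 0.027  0.084 -0.996] [ 0.2 -0.   0.2] -0.0014185222254239427
```

Request:
{"api": "arm_command", "payload": {
  "targets": [
    {"delta_pos": [-8, -28, -10], "yaw": 0, "jaw": 1},
    {"delta_pos": [-8, -28, -10], "yaw": 0, "jaw": 1}
  ]
}}

```text
time: 2.35
eef_pos: [130.4, 448.4, 857.2]
eef_rot: [3.135, -0.112, 1.286]
ft_force: [0.1, 0.7, 1.9]
grip_width: 0.002
```

```bash
python3 s.py
```

```text
2.35 [ 1.121  0.073  0.473  0.02   2.484 -0.148] [130.4 448.4 857.2] [ 3.135 -0.112  1.286] [ 0.038  0.106 -0.994] [0.1 0.7 1.9] 0.0022615423380565403
```

Request:
{"api": "arm_command", "payload": {
  "targets": [
    {"delta_pos": [-8, -30, 10], "yaw": 0, "jaw": 1},
    {"delta_pos": [-8, -30, 20], "yaw": 0, "jaw": 1},
    {"delta_pos": [-8, -30, 20], "yaw": 0, "jaw": 1}
  ]
}}

```text
time: 2.72
eef_pos: [99.3, 343.7, 917.5]
eef_rot: [3.13, -0.139, 1.287]
ft_force: [-8.5, -17.5, -6.1]
grip_width: -0.0
```

```bash
python3 s.py
```

```text
2.725 [ 1.065 -0.015  0.398  0.038  2.62  -0.186] [ 99.3 343.7 917.5] [ 3.13  -0.139  1.287] [ 0.05  0.13 -0.99] [ -8.5 -17.5  -6.1] -0.0004272946791919863
```

Request:
{"api": "arm_command", "payload": {
  "targets": [
    {"delta_pos": [-6, -24, 20], "yaw": 0, "jaw": 1},
    {"delta_pos": [-6, -24, 20], "yaw": 0, "jaw": 1},
    {"delta_pos": [-6, -24, 20], "yaw": 0, "jaw": 1}
  ]
}}

```text
time: 3.1
eef_pos: [72.9, 263.0, 941.8]
eef_rot: [3.107, -0.226, 1.29]
ft_force: [0.1, 0.1, -0.1]
grip_width: 0.001
```

```bash
python3 s.py
```

```text
3.1 [ 0.989 -0.169  0.464  0.067  2.619 -0.235] [ 72.9 263.  941.8] [ 3.107 -0.226  1.29 ] [ 0.096  0.206 -0.974] [ 0.1  0.1 -0.1] 0.0011711346972437648
```

Request:
{"api": "arm_command", "payload": {
  "targets": [
    {"delta_pos": [-5, -15, 40], "yaw": 0, "jaw": 1},
    {"delta_pos": [-5, -15, 40], "yaw": 0, "jaw": 1},
    {"delta_pos": [-5, -15, 40], "yaw": 0, "jaw": 1}
  ]
}}

```text
time: 3.48
eef_pos: [52.3, 229.1, 978.3]
eef_rot: [3.069, -0.34, 1.296]
ft_force: [0.7, -0.1, 0.4]
grip_width: 0.001
```

```bash
python3 s.py
```

```text
3.475 [ 0.982 -0.18   0.356  0.068  2.619 -0.237] [ 52.3 229.1 978.3] [ 3.069 -0.34   1.296] [ 0.159  0.3   -0.94 ] [ 0.7 -0.1  0.4] 0.0005278931476351055
```

Request:
{"api": "arm_command", "payload": {
  "targets": [
    {"delta_pos": [40, 20, -45], "yaw": -0.185, "jaw": 1},
    {"delta_pos": [40, 20, -45], "yaw": -0.185, "jaw": 1},
    {"delta_pos": [40, 20, -45], "yaw": -0.185, "jaw": 1},
    {"delta_pos": [40, 20, -45], "yaw": -0.185, "jaw": 1},
    {"delta_pos": [40, 20, -45], "yaw": -0.185, "jaw": 1},
    {"delta_pos": [40, 20, -45], "yaw": -0.185, "jaw": 1},
    {"delta_pos": [0, 0, 0], "yaw": -0.185, "jaw": 1},
    {"delta_pos": [0, 0, 0], "yaw": -0.185, "jaw": 1}
  ]
}}

```text
time: 4.47
eef_pos: [290.6, 343.2, 715.4]
eef_rot: [3.061, -0.383, -0.202]
ft_force: [-0.3, -0.3, -0.5]
grip_width: 0.004
```

```bash
python3 s.py
```

```text
4.475 [ 0.934 -0.241  1.108 -0.455  2.134  0.878] [290.6 343.2 715.4] [ 3.061 -0.383 -0.202] [ 0.349 -0.153 -0.924] [-0.3 -0.3 -0.5] 0.004125142947624561
```

Request:
{"api": "arm_command", "payload": {
  "targets": [
    {"delta_pos": [0, 0, 0], "yaw": -0.18, "jaw": 1},
    {"delta_pos": [0, 0, 0], "yaw": -0.18, "jaw": 1},
    {"delta_pos": [0, 0, 0], "yaw": -0.18, "jaw": 1},
    {"delta_pos": [0, 0, 0], "yaw": -0.18, "jaw": 1},
    {"delta_pos": [0, 0, 0], "yaw": -0.18, "jaw": 1},
    {"delta_pos": [0, 0, 0], "yaw": -0.18, "jaw": 1},
    {"delta_pos": [0, 0, 0], "yaw": -0.18, "jaw": 1},
    {"delta_pos": [0, 0, 0], "yaw": -0.18, "jaw": 1},
    {"delta_pos": [0, 0, 0], "yaw": -0.18, "jaw": 1},
    {"delta_pos": [0, 0, 0], "yaw": -0.18, "jaw": 1}
  ]
}}

```text
time: 5.72
eef_pos: [293.7, 351.7, 711.7]
eef_rot: [3.075, -0.372, -2.058]
ft_force: [0.5, 0.0, -0.7]
grip_width: -0.0
```

```bash
python3 s.py
```

```text
5.725 [ 0.747  0.05   0.844 -0.114  2.619  2.73 ] [293.7 351.7 711.7] [ 3.075 -0.372 -2.058] [-0.229 -0.29  -0.929] [ 0.5  0.  -0.7] -0.00041136463006182243
```

Request:
{"api": "arm_command", "payload": {
  "targets": [
    {"delta_pos": [-10, -12, 40], "yaw": 0, "jaw": 1},
    {"delta_pos": [-10, -12, 40], "yaw": 0, "jaw": 1},
    {"delta_pos": [-10, -12, 40], "yaw": 0, "jaw": 1},
    {"delta_pos": [-10, -12, 40], "yaw": 0, "jaw": 1},
    {"delta_pos": [-10, -12, 40], "yaw": 0, "jaw": 1}
  ]
}}

```text
time: 6.35
eef_pos: [256.1, 280.8, 788.8]
eef_rot: [-3.127, -0.22, -2.054]
ft_force: [0.1, 0.2, -0.8]
grip_width: -0.002
```

```bash
python3 s.py
```

```text
6.35 [ 0.706 -0.092  0.804 -0.192  2.62   2.6  ] [256.1 280.8 788.8] [-3.127 -0.22  -2.054] [-0.088 -0.2   -0.976] [ 0.1  0.2 -0.8] -0.0018497514891081064
```

Request:
{"api": "arm_command", "payload": {
  "targets": [
    {"delta_pos": [0, 0, 0], "yaw": -0.17, "jaw": 1},
    {"delta_pos": [0, 0, 0], "yaw": -0.17, "jaw": 1},
    {"delta_pos": [-10, -9, 40], "yaw": 0, "jaw": 1},
    {"delta_pos": [-10, -9, 40], "yaw": 0, "jaw": 1},
    {"delta_pos": [-10, -9, 40], "yaw": 0, "jaw": 1},
    {"delta_pos": [-10, -9, 40], "yaw": 0, "jaw": 1}
  ]
}}

```text
time: 7.1
eef_pos: [227.9, 245.1, 842.0]
eef_rot: [-3.094, -0.057, -2.391]
ft_force: [0.3, -1.0, -0.6]
grip_width: 0.005
```

```bash
python3 s.py
```

```text
7.1 [ 0.644 -0.156  0.727 -0.107  2.62   2.942] [227.9 245.1 842. ] [-3.094 -0.057 -2.391] [-0.009 -0.074 -0.997] [ 0.3 -1.  -0.6] 0.004733403514597898
```

Request:
{"api": "arm_command", "payload": {
  "targets": [
    {"delta_pos": [20, 0, -30], "yaw": 0.173, "jaw": 1},
    {"delta_pos": [20, 0, -30], "yaw": 0.173, "jaw": 1},
    {"delta_pos": [20, 0, 0], "yaw": 0.173, "jaw": 1},
    {"delta_pos": [20, 0, 0], "yaw": 0.173, "jaw": 1},
    {"delta_pos": [0, 0, 0], "yaw": 0.173, "jaw": 1},
    {"delta_pos": [0, 0, 0], "yaw": 0.173, "jaw": 1},
    {"delta_pos": [0, 0, 0], "yaw": 0.173, "jaw": 1},
    {"delta_pos": [0, 0, 0], "yaw": 0.173, "jaw": 1}
  ]
}}

```text
time: 8.1
eef_pos: [304.9, 240.8, 789.8]
eef_rot: [-3.082, -0.044, -0.953]
ft_force: [-0.3, -0.5, 0.6]
grip_width: -0.003
```

```bash
python3 s.py
```

```text
8.1 [ 0.503 -0.219  0.898 -0.054  2.397  1.414] [304.9 240.8 789.8] [-3.082 -0.044 -0.953] [ 0.074 -0.001 -0.997] [-0.3 -0.5  0.6] -0.0025080141020714527
```

Request:
{"api": "arm_command", "payload": {
  "targets": [
    {"delta_pos": [-22, -16, 30], "yaw": 0, "jaw": 1},
    {"delta_pos": [-22, -16, 30], "yaw": 0, "jaw": 1},
    {"delta_pos": [-22, -16, 30], "yaw": 0, "jaw": 1},
    {"delta_pos": [-20, -12, 40], "yaw": 0, "jaw": 1},
    {"delta_pos": [-20, -12, 40], "yaw": 0, "jaw": 1},
    {"delta_pos": [-20, -12, 40], "yaw": 0, "jaw": 1}
  ]
}}

```text
time: 8.85
eef_pos: [192.8, 163.8, 917.9]
eef_rot: [-2.979, -0.075, -0.951]
ft_force: [-0.7, 0.5, 0.8]
grip_width: -0.001
```

```bash
python3 s.py
```

```text
8.85 [ 0.461 -0.238  0.587 -0.095  2.618  1.32 ] [192.8 163.8 917.9] [-2.979 -0.075 -0.951] [ 0.175  0.034 -0.984] [-0.7  0.5  0.8] -0.0007678323572400979
```

Request:
{"api": "arm_command", "payload": {
  "targets": [
    {"delta_pos": [0, 0, 0], "yaw": -0.17, "jaw": 1},
    {"delta_pos": [0, 0, 0], "yaw": -0.17, "jaw": 1},
    {"delta_pos": [-20, -8, 40], "yaw": 0, "jaw": 1},
    {"delta_pos": [-20, -8, 40], "yaw": 0, "jaw": 1},
    {"delta_pos": [-20, -8, 40], "yaw": 0, "jaw": 1},
    {"delta_pos": [-20, -8, 40], "yaw": 0, "jaw": 1},
    {"delta_pos": [-20, -8, 40], "yaw": 0, "jaw": 1}
  ]
}}

```text
time: 9.72
eef_pos: [126.1, 127.0, 974.1]
eef_rot: [-2.78, -0.077, -1.297]
ft_force: [1.0, 1.2, -0.5]
grip_width: -0.002
```

```bash
python3 s.py
```

```text
9.725 [ 0.71  -0.248  0.425 -0.446  2.619  1.567] [126.1 127.  974.1] [-2.78  -0.077 -1.297] [ 0.36   0.026 -0.933] [ 1.   1.2 -0.5] -0.001877395538281614
```

Request:
{"api": "arm_command", "payload": {
  "targets": [
    {"delta_pos": [10, -30, 10], "yaw": 0, "jaw": 1},
    {"delta_pos": [10, -30, 10], "yaw": 0, "jaw": 1},
    {"delta_pos": [0, -30, 30], "yaw": 0, "jaw": 1},
    {"delta_pos": [0, -20, 40], "yaw": 0, "jaw": 1},
    {"delta_pos": [-10, 0, 40], "yaw": 0, "jaw": 1}
  ]
}}

```text
time: 10.35
eef_pos: [146.3, 80.9, 1007.6]
eef_rot: [-2.693, -0.127, -1.317]
ft_force: [0.9, -0.3, 0.2]
grip_width: 0.0
```

```bash
python3 s.py
```

```text
10.35 [ 0.235 -0.219  0.278 -0.213  2.619  1.313] [ 146.3   80.9 1007.6] [-2.693 -0.127 -1.317] [ 0.448 -0.001 -0.894] [ 0.9 -0.3  0.2] 0.0004167247144791601
```

Request:
{"api": "arm_command", "payload": {
  "targets": [
    {"delta_pos": [0, 0, 0], "yaw": -0.18, "jaw": 1},
    {"delta_pos": [0, 0, 0], "yaw": -0.18, "jaw": 1},
    {"delta_pos": [-10, 0, 40], "yaw": 0, "jaw": 1},
    {"delta_pos": [-15, 0, 40], "yaw": 0, "jaw": 1},
    {"delta_pos": [-15, 0, 40], "yaw": 0, "jaw": 1},
    {"delta_pos": [-15, 0, 40], "yaw": 0, "jaw": 1}
  ]
}}

```text
time: 11.1
eef_pos: [117.6, 55.7, 1035.3]
eef_rot: [-2.616, -0.12, -1.556]
ft_force: [0.9, -0.4, 0.5]
grip_width: 0.001
```

```bash
python3 s.py
```

```text
11.1 [ 0.795 -0.083  0.055 -1.025  2.619  1.288] [ 117.6   55.7 1035.3] [-2.616 -0.12  -1.556] [ 0.503 -0.096 -0.859] [ 0.9 -0.4  0.5] 0.001081325154623544
```

Request:
{"api": "arm_command", "payload": {
  "targets": [
    {"delta_pos": [30, -5, -25], "yaw": 0, "jaw": 1},
    {"delta_pos": [40, -5, -30], "yaw": 0, "jaw": 1},
    {"delta_pos": [40, 0, -40], "yaw": 0, "jaw": 1},
    {"delta_pos": [40, 0, -45], "yaw": 0, "jaw": 1},
    {"delta_pos": [40, 0, -45], "yaw": 0, "jaw": 1},
    {"delta_pos": [40, 0, -45], "yaw": 0, "jaw": 1},
    {"delta_pos": [40, 0, -45], "yaw": 0, "jaw": 1}
  ]
}}

```text
time: 11.98
eef_pos: [320.1, 36.0, 818.6]
eef_rot: [-2.552, -0.146, -1.595]
ft_force: [1.1, 0.3, 0.3]
grip_width: 0.001
```

```bash
python3 s.py
```

```text
11.975 [-0.004 -0.612  1.183 -0.144  1.974  1.449] [320.1  36.  818.6] [-2.552 -0.146 -1.595] [ 0.553 -0.134 -0.822] [1.1 0.3 0.3] 0.0008875946393036429
```

Request:
{"api": "arm_command", "payload": {
  "targets": [
    {"delta_pos": [16, 1, -55], "yaw": 0, "jaw": 1},
    {"delta_pos": [16, 1, -55], "yaw": 0, "jaw": 1},
    {"delta_pos": [16, 1, -55], "yaw": 0, "jaw": 1},
    {"delta_pos": [16, 1, -55], "yaw": 0, "jaw": 1},
    {"delta_pos": [16, 1, -55], "yaw": 0, "jaw": 1},
    {"delta_pos": [16, 1, -55], "yaw": 0, "jaw": 1},
    {"delta_pos": [16, 1, -55], "yaw": 0, "jaw": 1},
    {"delta_pos": [16, 1, -55], "yaw": 0, "jaw": 1},
    {"delta_pos": [16, 1, -55], "yaw": 0, "jaw": 1},
    {"delta_pos": [16, 1, -55], "yaw": 0, "jaw": 1},
    {"delta_pos": [16, 1, -55], "yaw": 0, "jaw": 1},
    {"delta_pos": [16, 1, -55], "yaw": 0, "jaw": 1}
  ]
}}

```text
time: 13.48
eef_pos: [510.9, 23.7, 176.8]
eef_rot: [-2.473, -0.152, -1.66]
ft_force: [0.9, -0.2, 0.5]
grip_width: -0.0
```

```bash
python3 s.py
```

```text
13.475 [-0.005 -0.613  2.347 -0.25   0.76   1.726] [510.9  23.7 176.8] [-2.473 -0.152 -1.66 ] [ 0.607 -0.174 -0.776] [ 0.9 -0.2  0.5] -0.0002689572463219274
```

Request:
{"api": "arm_command", "payload": {
  "targets": [
    {"delta_pos": [8, 10, -30], "yaw": 0.08, "jaw": 1},
    {"delta_pos": [8, 8, -30], "yaw": 0, "jaw": 1},
    {"delta_pos": [4, 4, -30], "yaw": 0, "jaw": 1},
    {"delta_pos": [0, 0, -25], "yaw": 0, "jaw": 1},
    {"delta_pos": [0, 0, 0], "yaw": 0, "jaw": 1}
  ]
}}

```text
time: 14.1
eef_pos: [537.0, 34.8, 68.0]
eef_rot: [-2.457, -0.156, -1.599]
ft_force: [-0.8, 0.2, 0.4]
grip_width: 0.001
```

```bash
python3 s.py; python3 - <<'E'
from h import *
for n,(a,b,c,e) in dict(top=(270,160,430,280),side=(240,190,440,340)).items():
    d=cams.get_image(n)
    cv2.imwrite(f"pics/{n}2.png",cv2.resize(d["frame"][b:e,a:c],None,fx=4 if n=="side" else 5,fy=4 if n=="side" else 5,interpolation=cv2.INTER_CUBIC))
E
```

```text
14.1 [-2.000e-03 -3.390e-01  2.373e+00 -3.280e-01  4.400e-01  1.790e+00] [537.   34.8  68. ] [-2.457 -0.156 -1.599] [ 0.629 -0.138 -0.765] [-0.8  0.2  0.4] 0.0006899867778957261
```

View pics/top2.png

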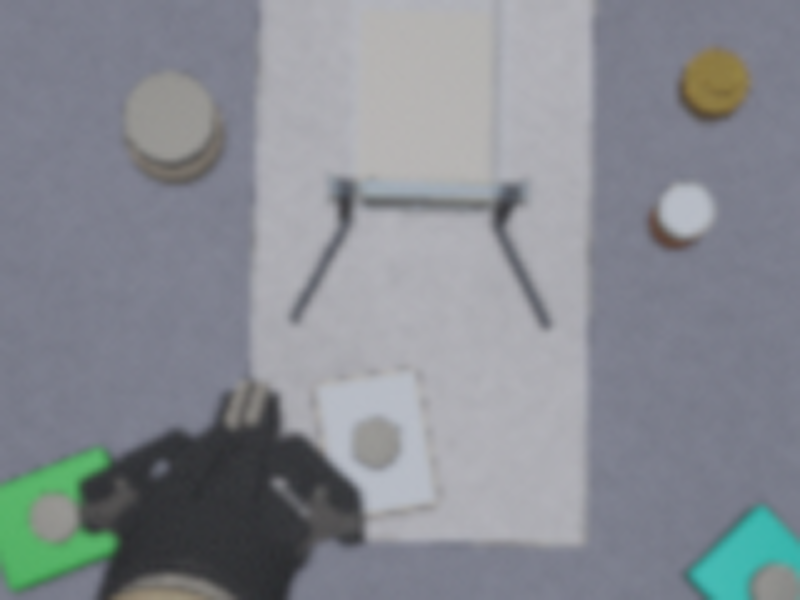

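View pics/side2.png

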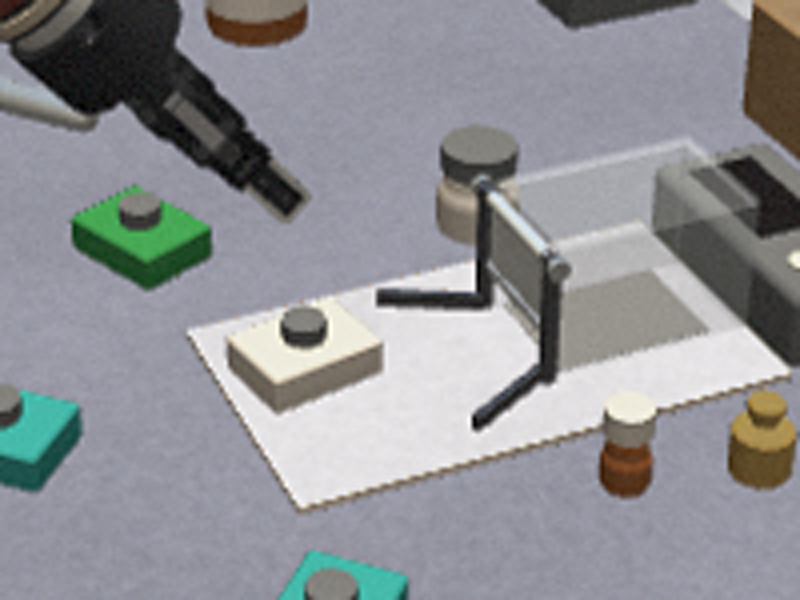

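Request:
{"api": "arm_command", "payload": {
  "targets": [
    {"delta_pos": [-5, 2, -25], "yaw": 0, "jaw": 1},
    {"delta_pos": [0, 0, -20], "yaw": 0.02, "jaw": 1},
    {"delta_pos": [0, 0, -4], "yaw": 0, "jaw": 1},
    {"delta_pos": [0, 0, 0], "yaw": 0, "jaw": 1}
  ]
}}

```text
time: 14.7
eef_pos: [542.1, 35.0, 34.2]
eef_rot: [-2.43, -0.156, -1.586]
ft_force: [0.6, -0.3, -0.3]
grip_width: 0.001
```

```bash
python3 s.py
```

```text
14.7 [-0.01  -0.246  2.384 -0.408  0.31   1.863] [542.1  35.   34.2] [-2.43  -0.156 -1.586] [ 0.651 -0.128 -0.748] [ 0.6 -0.3 -0.3] 0.0011223289698025923
```

Request:
{"api": "arm_command", "payload": {
  "targets": [
    {"delta_pos": [-4, 0, -8], "yaw": 0, "jaw": 1},
    {"delta_pos": [-4, 0, -6], "yaw": 0, "jaw": 1},
    {"delta_pos": [0, 0, 0], "yaw": 0, "jaw": 1}
  ]
}}

```text
time: 15.08
eef_pos: [535.3, 35.0, 22.3]
eef_rot: [-2.425, -0.157, -1.587]
ft_force: [0.3, -0.1, -0.2]
grip_width: 0.002
```

```bash
python3 s.py
```

```text
15.075 [-0.01  -0.234  2.402 -0.458  0.278  1.914] [535.3  35.   22.3] [-2.425 -0.157 -1.587] [ 0.655 -0.128 -0.745] [ 0.3 -0.1 -0.2] 0.0015510051234209966
```

Request:
{"api": "arm_command", "payload": {
  "targets": [
    {"delta_pos": [-1, -6, -2], "yaw": 0, "jaw": 1},
    {"delta_pos": [0, -6, -1], "yaw": 0, "jaw": 1},
    {"delta_pos": [0, -6, 0], "yaw": 0, "jaw": 1},
    {"delta_pos": [0, -6, 0], "yaw": 0, "jaw": 1},
    {"delta_pos": [0, -6, 0], "yaw": 0, "jaw": 1}
  ]
}}

```text
time: 15.7
eef_pos: [534.3, 5.2, 19.4]
eef_rot: [-2.424, -0.157, -1.585]
ft_force: [-0.1, 1.5, -0.3]
grip_width: 0.005
```

```bash
python3 s.py; cat > v.py <<'E'
from h import *
import sys
k=sys.argv[1]
for n,(a,b,c,e) in dict(top=(290,160,410,280),side=(240,190,440,340)).items():
    d=cams.get_image(n)
    cv2.imwrite(f"pics/{n}{k}.png",cv2.resize(d["frame"][b:e,a:c],None,fx=4 if n=="side" else 5,fy=4 if n=="side" else 5,interpolation=cv2.INTER_CUBIC))
E
python3 v.py 3
```

```text
15.7 [-0.097 -0.244  2.417 -0.259  0.248  1.656] [534.3   5.2  19.4] [-2.424 -0.157 -1.585] [ 0.656 -0.127 -0.744] [-0.1  1.5 -0.3] 0.005020301417968818
```

View pics/top3.png

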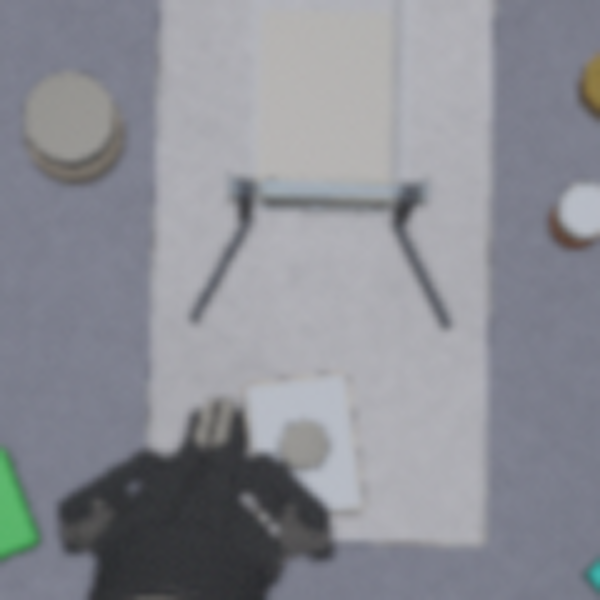

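View pics/side3.png

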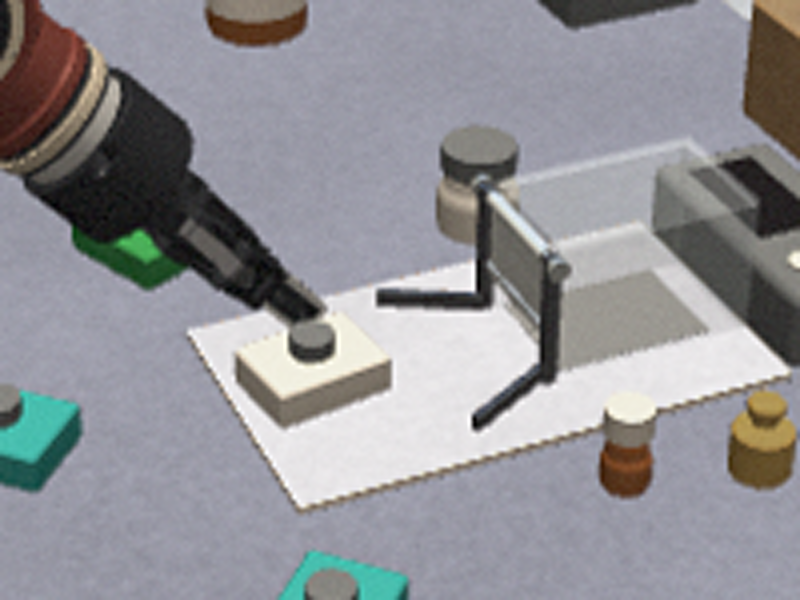

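```bash
cat > c.py <<'E'
from h import *
import sys
# args: zoomed px,py of cap top in top crop (origin 290,160, x5)
d=cams.get_image("top")
O=np.array([629,-41.8]);y=-.005;ux=np.array([np.cos(y),np.sin(y)]);uy=np.array([-ux[1],ux[0]])
for a in sys.argv[1:]:
    X,Y,z=map(float,a.split(','))
    p=cast(d,(290+(X+.5)/5-.5,160+(Y+.5)/5-.5),z)[:2]-O;print(a,np.round([p@ux,p@uy],1))
E
python3 c.py 303,445,40 248,388,28 343,376,28 362,505,28
```

```text
303,445,40 [-112.1    7.7]
248,388,28 [-85.1  33.6]
343,376,28 [-78.4 -10.7]
362,505,28 [-138.5  -20.7]
```

Request:
{"api": "arm_command", "payload": {
  "targets": [
    {"delta_pos": [5, 0, 0], "yaw": 0, "jaw": 1},
    {"delta_pos": [2, -5, 0], "yaw": 0, "jaw": 1},
    {"delta_pos": [0, -5, 0], "yaw": 0, "jaw": 1}
  ]
}}

```text
time: 16.23
eef_pos: [542.3, -4.1, 19.7]
eef_rot: [-2.424, -0.157, -1.584]
ft_force: [0.8, 0.3, -1.3]
grip_width: 0.0
```

```bash
python3 s.py; python3 v.py 4
```

```text
16.225 [-0.121 -0.223  2.4   -0.195  0.238  1.576] [542.3  -4.1  19.7] [-2.424 -0.157 -1.584] [ 0.656 -0.126 -0.744] [ 0.8  0.3 -1.3] 0.0002532973629810694
```

View pics/top4.png

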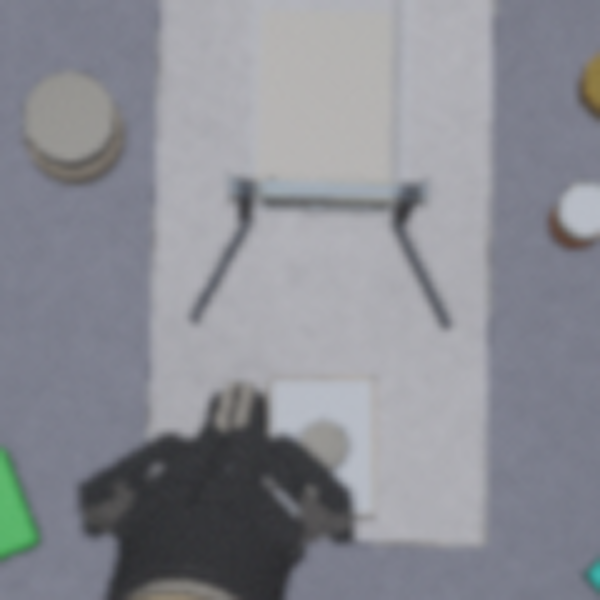

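Request:
{"api": "arm_command", "payload": {
  "targets": [
    {"delta_pos": [0, 10, 5], "yaw": 0, "jaw": 1},
    {"delta_pos": [0, 5, 30], "yaw": 0, "jaw": 1},
    {"delta_pos": [-20, 0, 40], "yaw": 0, "jaw": 1},
    {"delta_pos": [-35, -10, 15], "yaw": 0, "jaw": 1},
    {"delta_pos": [-35, -20, 0], "yaw": 0, "jaw": 1},
    {"delta_pos": [0, -15, 0], "yaw": 0, "jaw": 1}
  ]
}}

```text
time: 17.08
eef_pos: [461.0, -32.9, 121.0]
eef_rot: [-2.42, -0.161, -1.582]
ft_force: [0.5, -0.3, 0.3]
grip_width: -0.003
```

```bash
python3 s.py; python3 c.py 325,444,40 275,380,28 372,378,28 372,517,28
```

```text
17.075 [-0.262 -0.85   2.58   0.076  0.678  1.218] [461.  -32.9 121. ] [-2.42  -0.161 -1.582] [ 0.659 -0.127 -0.741] [ 0.5 -0.3  0.3] -0.0032549882371255465
325,444,40 [-111.4   -2.5]
275,380,28 [-81.  21.]
372,378,28 [-79.  -24.2]
372,517,28 [-144.   -25.4]
```

Request:
{"api": "arm_command", "payload": {
  "targets": [
    {"delta_pos": [0, -4, -25], "yaw": 0, "jaw": 1},
    {"delta_pos": [0, -2, -25], "yaw": 0, "jaw": 1},
    {"delta_pos": [0, -2, -20], "yaw": 0, "jaw": 1}
  ]
}}

```text
time: 17.5
eef_pos: [472.2, -42.5, 52.1]
eef_rot: [-2.425, -0.162, -1.585]
ft_force: [-0.5, 0.1, 0.2]
grip_width: 0.002
```

```bash
python3 s.py
```

```text
17.5 [-0.28  -0.608  2.583  0.129  0.439  1.149] [472.2 -42.5  52.1] [-2.425 -0.162 -1.585] [ 0.655 -0.131 -0.744] [-0.5  0.1  0.2] 0.002069534042780068
```

Request:
{"api": "arm_command", "payload": {
  "targets": [
    {"delta_pos": [-10, 0, -12], "yaw": 0, "jaw": 1},
    {"delta_pos": [-12, 0, -8], "yaw": 0, "jaw": 1}
  ]
}}

```text
time: 17.75
eef_pos: [469.1, -41.7, 28.4]
eef_rot: [-2.443, -0.16, -1.584]
ft_force: [-0.3, 0.2, -0.1]
grip_width: 0.003
```

```bash
python3 s.py
```

```text
17.75 [-0.277 -0.536  2.583  0.132  0.385  1.144] [469.1 -41.7  28.4] [-2.443 -0.16  -1.584] [ 0.641 -0.131 -0.756] [-0.3  0.2 -0.1] 0.003213390235131141
```

Request:
{"api": "arm_command", "payload": {
  "targets": [
    {"delta_pos": [-30, 0, 0], "yaw": 0, "jaw": 1},
    {"delta_pos": [-30, 0, 0], "yaw": 0, "jaw": 1},
    {"delta_pos": [-30, 0, 0], "yaw": 0, "jaw": 1}
  ]
}}

```text
time: 18.12
eef_pos: [458.0, -42.8, 29.6]
eef_rot: [-2.494, -0.16, -1.583]
ft_force: [-0.3, 0.3, 0.3]
grip_width: -0.0
```

```bash
python3 s.py
```

```text
18.125 [-0.277 -0.57   2.583  0.079  0.468  1.193] [458.  -42.8  29.6] [-2.494 -0.16  -1.583] [ 0.601 -0.134 -0.788] [-0.3  0.3  0.3] -0.00022946317412285975
```

Request:
{"api": "arm_command", "payload": {
  "targets": [
    {"delta_pos": [-25, 0, -4], "yaw": 0, "jaw": 1},
    {"delta_pos": [-15, 0, -6], "yaw": 0, "jaw": 1},
    {"delta_pos": [5, 0, -4], "yaw": 0, "jaw": 1},
    {"delta_pos": [0, 0, 0], "yaw": 0, "jaw": 1}
  ]
}}

```text
time: 18.62
eef_pos: [458.4, -43.9, 17.2]
eef_rot: [-2.514, -0.16, -1.583]
ft_force: [0.5, -0.2, -1.3]
grip_width: 0.0
```

```bash
python3 s.py; python3 v.py 5
```

```text
18.625 [-0.274 -0.515  2.57   0.062  0.443  1.21 ] [458.4 -43.9  17.2] [-2.514 -0.16  -1.583] [ 0.585 -0.137 -0.799] [ 0.5 -0.2 -1.3] 0.0002978444948026931
```

View pics/top5.png

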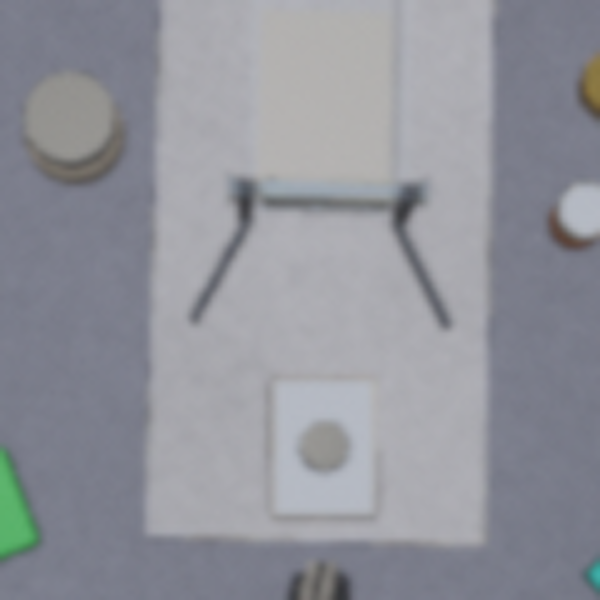

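View pics/side5.png

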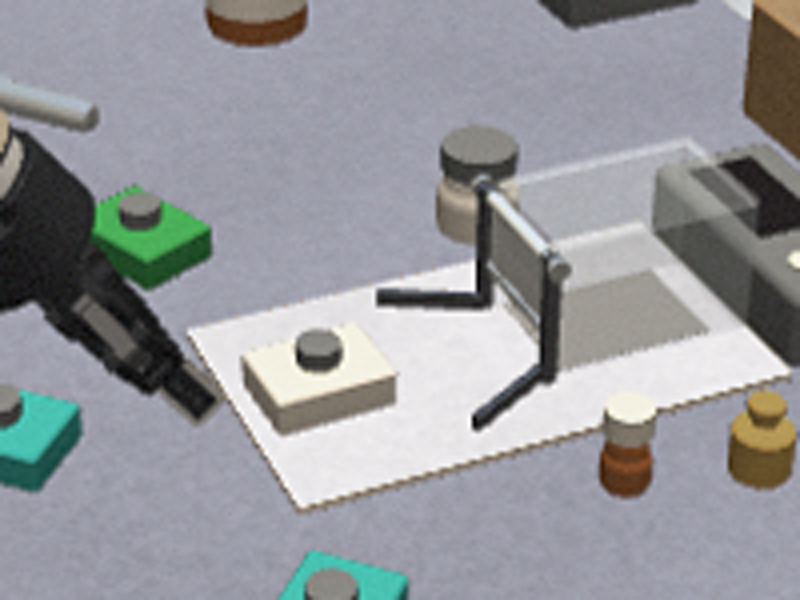

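Request:
{"api": "arm_command", "payload": {
  "targets": [
    {"delta_pos": [8, 0, 0], "yaw": 0, "jaw": 1},
    {"delta_pos": [8, 0, 0], "yaw": 0, "jaw": 1},
    {"delta_pos": [8, 0, 0], "yaw": 0, "jaw": 1},
    {"delta_pos": [8, 0, 0], "yaw": 0, "jaw": 1},
    {"delta_pos": [8, 0, 0], "yaw": 0, "jaw": 1},
    {"delta_pos": [8, 0, 0], "yaw": 0, "jaw": 1},
    {"delta_pos": [8, 0, 0], "yaw": 0, "jaw": 1}
  ]
}}

```text
time: 19.6
eef_pos: [516.8, -43.8, 17.2]
eef_rot: [-2.515, -0.16, -1.584]
ft_force: [-2.2, -0.1, 0.6]
grip_width: -0.001
```

```bash
python3 s.py; python3 v.py 6
```

```text
19.6 [-0.228 -0.282  2.417 -0.003  0.362  1.307] [516.8 -43.8  17.2] [-2.515 -0.16  -1.584] [ 0.585 -0.137 -0.799] [-2.2 -0.1  0.6] -0.0008949997666712819
```

View pics/top6.png

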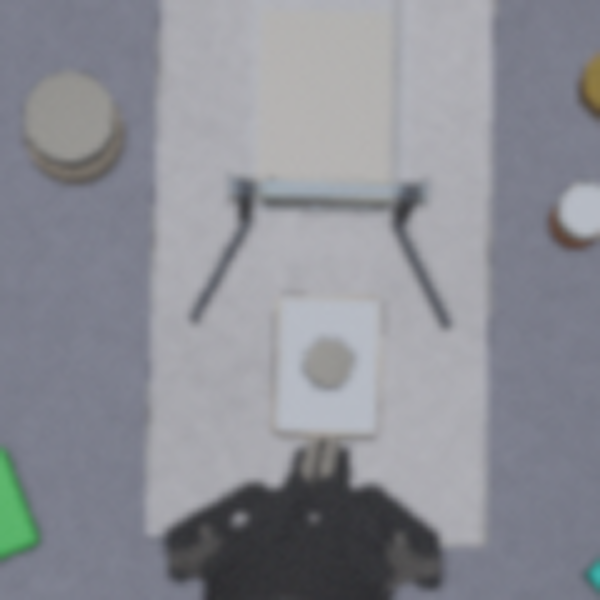

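View pics/side6.png

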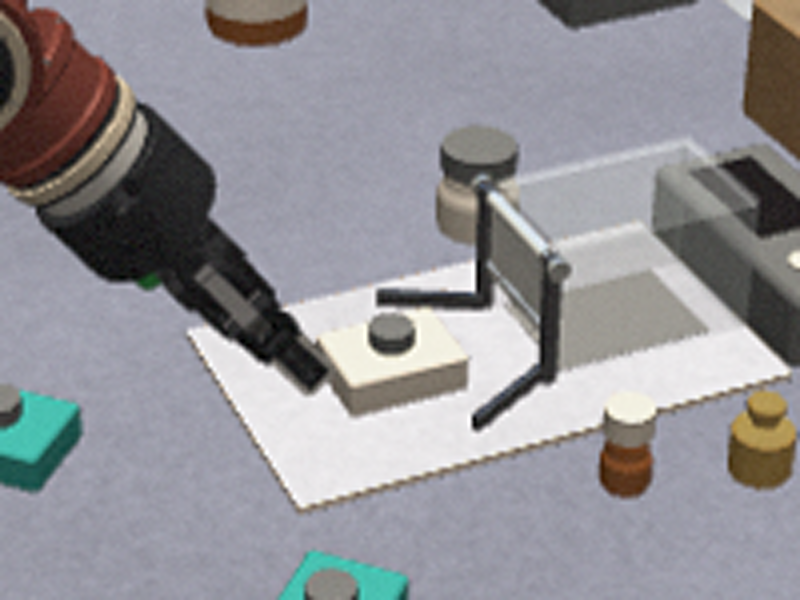

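```bash
python3 c.py 328,362,40 281,297,28 379,297,28 376,435,28 276,432,28 320,199,28
```

```text
328,362,40 [-73.3  -3.1]
281,297,28 [-41.9  19.1]
379,297,28 [-40.8 -26.8]
376,435,28 [-105.7  -26.6]
276,432,28 [-105.4   20. ]
320,199,28 [5.  1.7]
```

Request:
{"api": "arm_command", "payload": {
  "targets": [
    {"delta_pos": [8, 0, 0], "yaw": 0, "jaw": 1},
    {"delta_pos": [8, 0, 0], "yaw": 0, "jaw": 1},
    {"delta_pos": [8, 0, 0], "yaw": 0, "jaw": 1},
    {"delta_pos": [8, 0, 0], "yaw": 0, "jaw": 1},
    {"delta_pos": [8, 0, 0], "yaw": 0, "jaw": 1},
    {"delta_pos": [8, 0, 0], "yaw": 0, "jaw": 1},
    {"delta_pos": [8, 0, 0], "yaw": 0, "jaw": 1},
    {"delta_pos": [8, 0, 0], "yaw": 0, "jaw": 1}
  ]
}}

```text
time: 20.75
eef_pos: [584.2, -43.8, 16.6]
eef_rot: [-2.516, -0.16, -1.584]
ft_force: [-2.3, -0.4, 0.5]
grip_width: -0.002
```

```bash
python3 s.py; python3 v.py 7
```

```text
20.75 [-0.19  -0.084  2.253 -0.073  0.33   1.402] [584.2 -43.8  16.6] [-2.516 -0.16  -1.584] [ 0.584 -0.137 -0.8  ] [-2.3 -0.4  0.5] -0.0016352524550379407
```

View pics/top7.png

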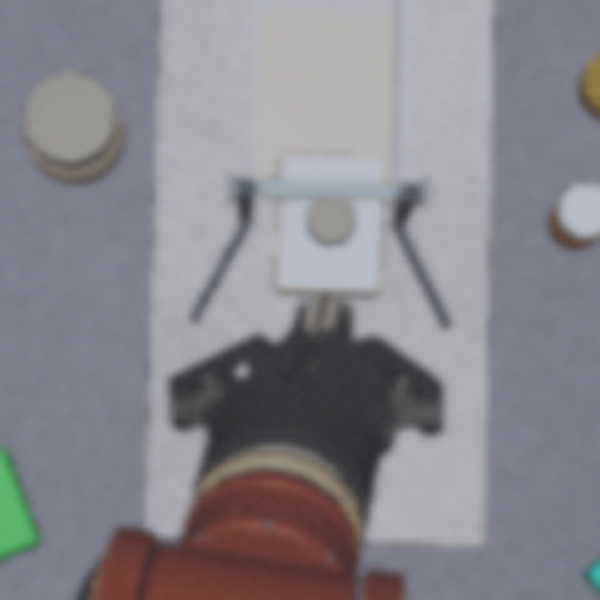

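View pics/side7.png

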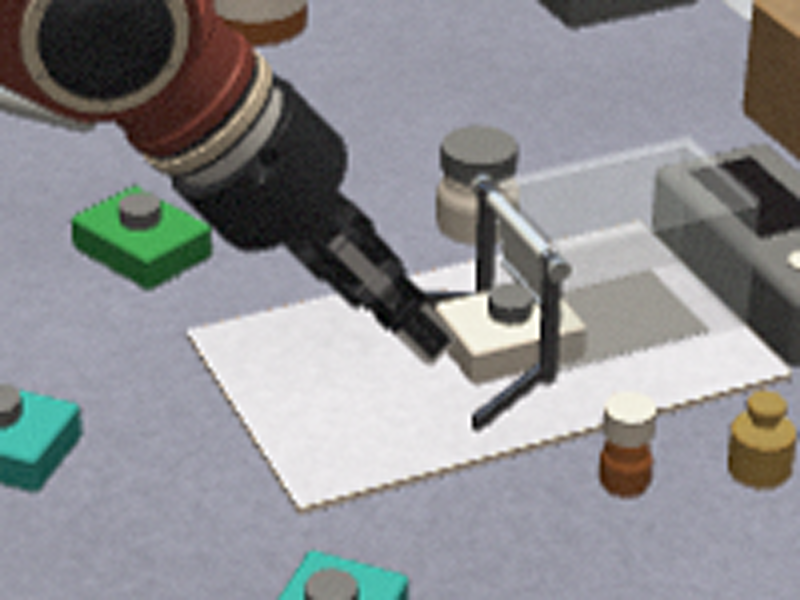

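Request:
{"api": "arm_command", "payload": {
  "targets": [
    {"delta_pos": [7, 0, 0], "yaw": 0, "jaw": 1},
    {"delta_pos": [7, 0, 0], "yaw": 0, "jaw": 1},
    {"delta_pos": [7, 0, 0], "yaw": 0, "jaw": 1},
    {"delta_pos": [7, 0, 0], "yaw": 0, "jaw": 1},
    {"delta_pos": [7, 0, 0], "yaw": 0, "jaw": 1}
  ]
}}

```text
time: 21.48
eef_pos: [621.2, -43.8, 16.6]
eef_rot: [-2.516, -0.16, -1.584]
ft_force: [-1.6, -0.6, 0.2]
grip_width: 0.001
```

```bash
python3 s.py; python3 v.py 8
```

```text
21.475 [-0.175  0.008  2.165 -0.102  0.328  1.443] [621.2 -43.8  16.6] [-2.516 -0.16  -1.584] [ 0.584 -0.137 -0.8  ] [-1.6 -0.6  0.2] 0.0014757214221842098
```

View pics/top8.png

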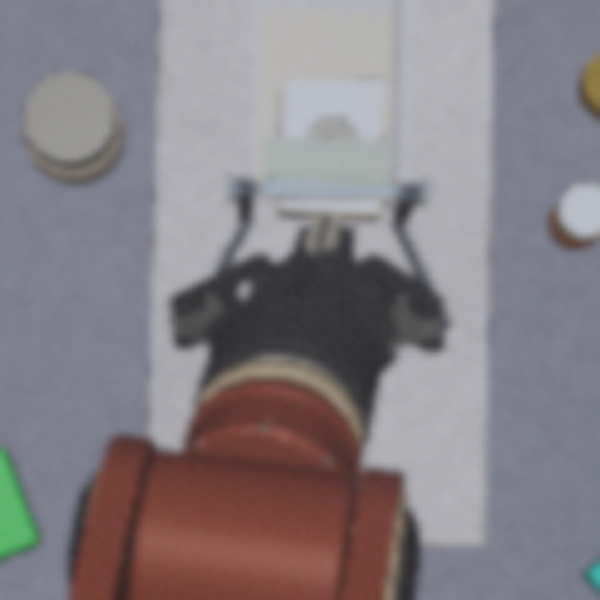

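View pics/side8.png

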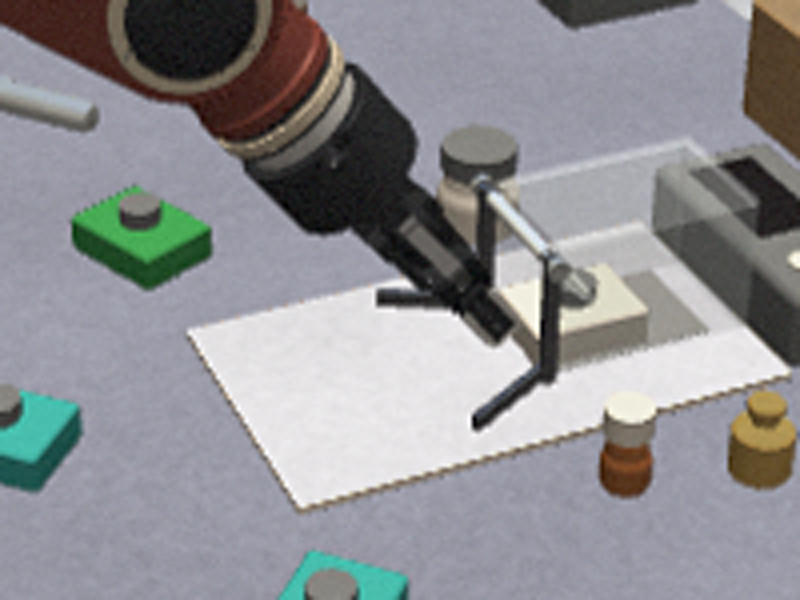

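Request:
{"api": "arm_command", "payload": {
  "targets": [
    {"delta_pos": [6, 0, 0], "yaw": 0, "jaw": 1},
    {"delta_pos": [6, 0, 0], "yaw": 0, "jaw": 1},
    {"delta_pos": [5, 0, 0], "yaw": 0, "jaw": 1}
  ]
}}

```text
time: 21.95
eef_pos: [639.3, -43.8, 16.7]
eef_rot: [-2.515, -0.16, -1.584]
ft_force: [-0.7, 0.3, 0.9]
grip_width: -0.0
```

```bash
python3 s.py; python3 v.py 9
```

```text
21.95 [-0.168  0.049  2.122 -0.114  0.329  1.459] [639.3 -43.8  16.7] [-2.515 -0.16  -1.584] [ 0.585 -0.137 -0.8  ] [-0.7  0.3  0.9] -0.00047184149270849637
```

View pics/top9.png

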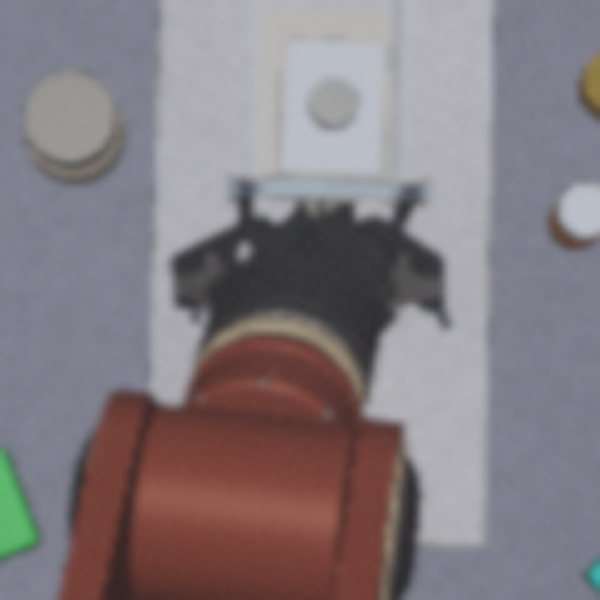

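View pics/side9.png

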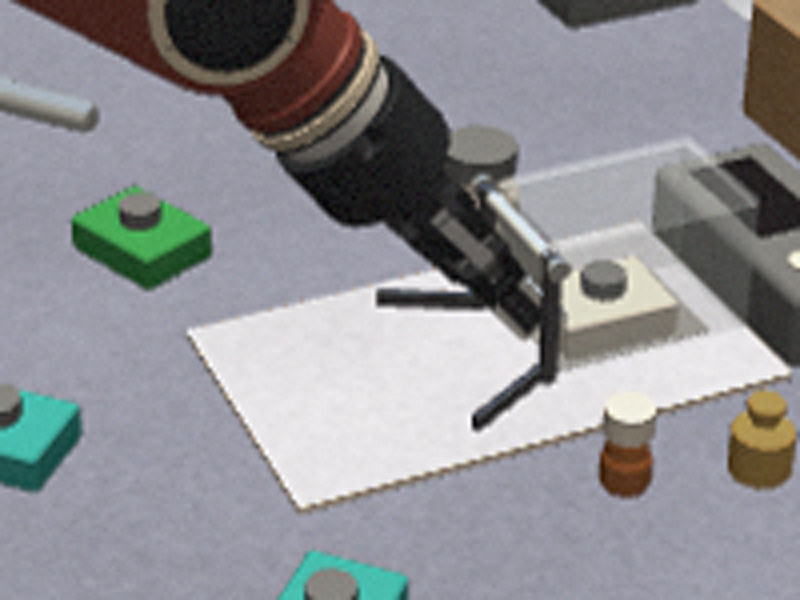

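```bash
python3 c.py 333,103,40 286,38,28 385,40,28 385,170,28
```

```text
333,103,40 [48.5 -3. ]
286,38,28 [81.7 19.4]
385,40,28 [ 81.7 -27.5]
385,170,28 [ 19.5 -28.6]
```

Request:
{"api": "arm_command", "payload": {
  "targets": [
    {"delta_pos": [3, 0, 0], "yaw": 0, "jaw": 1},
    {"delta_pos": [0, 0, 0], "yaw": 0, "jaw": 1},
    {"delta_pos": [0, 0, 0], "yaw": 0, "jaw": 1}
  ]
}}

```text
time: 22.48
eef_pos: [642.3, -43.7, 16.8]
eef_rot: [-2.515, -0.16, -1.584]
ft_force: [-0.1, 0.9, -0.3]
grip_width: 0.002
```

```bash
python3 s.py
```

```text
22.475 [-0.167  0.056  2.115 -0.116  0.329  1.461] [642.3 -43.7  16.8] [-2.515 -0.16  -1.584] [ 0.585 -0.137 -0.8  ] [-0.1  0.9 -0.3] 0.001828937691190978
```

Request:
{"api": "arm_command", "payload": {
  "targets": [
    {"delta_pos": [-6, 0, 0], "yaw": 0, "jaw": 1},
    {"delta_pos": [-8, 0, 0], "yaw": 0, "jaw": 1},
    {"delta_pos": [-10, 0, 0], "yaw": 0, "jaw": 1},
    {"delta_pos": [-12, 0, 1], "yaw": 0, "jaw": 1},
    {"delta_pos": [-12, 0, 2], "yaw": 0, "jaw": 1},
    {"delta_pos": [-15, 0, 5], "yaw": 0, "jaw": 1},
    {"delta_pos": [-15, 0, 10], "yaw": 0, "jaw": 1},
    {"delta_pos": [-15, 0, 25], "yaw": 0, "jaw": 1},
    {"delta_pos": [-15, 0, 40], "yaw": 0, "jaw": 1},
    {"delta_pos": [-15, 0, 40], "yaw": 0, "jaw": 1},
    {"delta_pos": [0, 0, 0], "yaw": 0, "jaw": 1}
  ]
}}

```text
time: 23.85
eef_pos: [508.6, -43.0, 142.3]
eef_rot: [-2.515, -0.16, -1.583]
ft_force: [-0.5, -0.3, -0.0]
grip_width: 0.003
```

```bash
python3 s.py; python3 v.py 10
```

```text
23.85 [-2.310e-01 -5.900e-01  2.381e+00  2.000e-03  7.060e-01  1.299e+00] [508.6 -43.  142.3] [-2.515 -0.16  -1.583] [ 0.585 -0.136 -0.799] [-0.5 -0.3 -0. ] 0.0026610733760051245
```

View pics/top10.png

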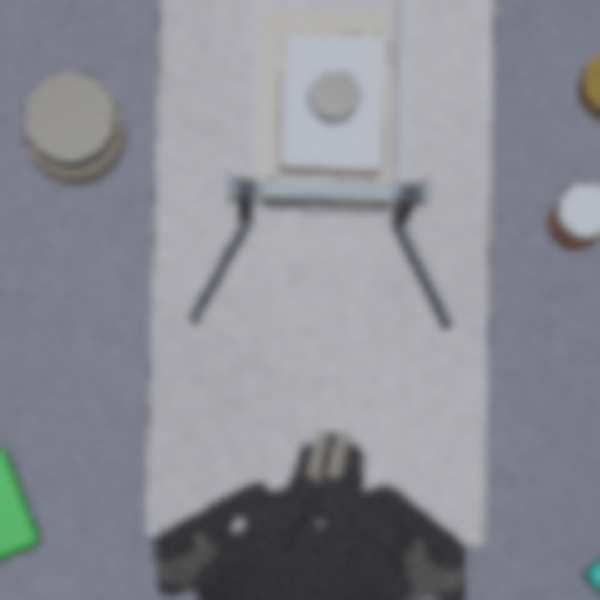

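View pics/side10.png

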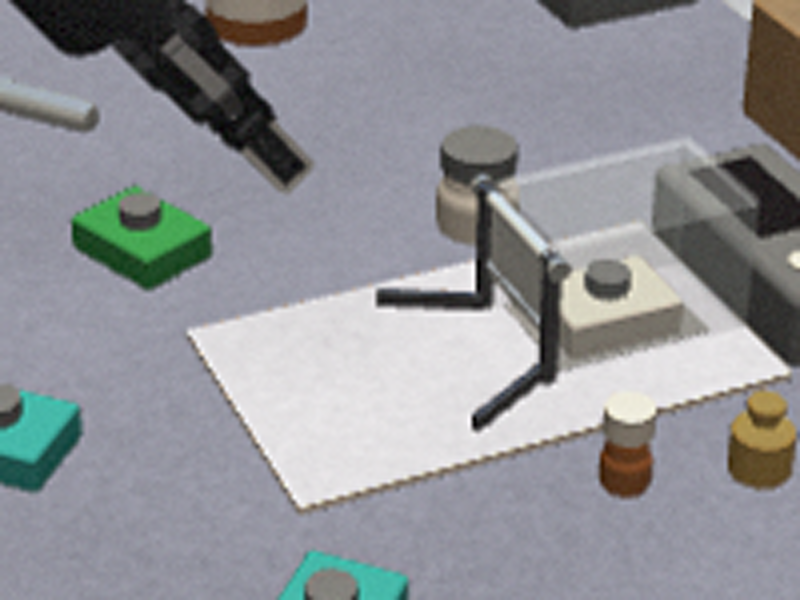

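The flap hangs shut, as in the first picture, and the flask lies inside the pan's outline with its cap at zoomed (333,97). I'll let it settle for a second, re-measure and hand in.

Request:
{"api": "arm_command", "payload": {
  "targets": [
    {"delta_pos": [0, 0, 0], "jaw": 1, "yaw": 0},
    {"delta_pos": [0, 0, 0], "jaw": 1, "yaw": 0},
    {"delta_pos": [0, 0, 0], "jaw": 1, "yaw": 0},
    {"delta_pos": [0, 0, 0], "jaw": 1, "yaw": 0},
    {"delta_pos": [0, 0, 0], "jaw": 1, "yaw": 0},
    {"delta_pos": [0, 0, 0], "jaw": 1, "yaw": 0},
    {"delta_pos": [0, 0, 0], "jaw": 1, "yaw": 0},
    {"delta_pos": [0, 0, 0], "jaw": 1, "yaw": 0}
  ]
}}

```text
time: 24.95
eef_pos: [504.5, -41.9, 130.6]
eef_rot: [-2.534, -0.156, -1.58]
ft_force: [0.8, 0.2, 0.2]
grip_width: -0.0
```

```bash
python3 c.py 333,97,40; python3 -c "
from h import *
bot.hand_in()"
```

```text
333,97,40 [51.3 -3. ]
the job is handed in; nothing more can be done
```

The flask is on the pan with the flap shut behind it, and I handed the job in at about 25 s; no verdict is reported.

**What I did:** I leaned the tool forward about 37° by driving the arm against its reach limits, since the moves have no tilt. I then nudged the flask sideways until it was straight and centred, and pushed it from behind with the shut fingertips through the flap. Finally I drew the fingers back out.

**Last checks:**
- **Flask position:** the last top view put its centre at station x ≈ 51 mm, y ≈ −3 mm. The limits are 43–67 mm in x and ±10 mm in y. It looked upright and square.
- **Flap:** it looked shut in both the side and top views. I judged its angle by eye, not by measurement.
- **Bystanders and look-alikes:** those in the final pictures were where they began. The beaker, bottle and spatula were outside or mostly outside them; the arm stayed well away from those three.
- **Forces:** readings while pushing were about 2 N, and the fingers were clear of everything at the end.

**Doubtful points:**
- **Joint limits:** joints 3, 4 and 5 rested on their range limits while I was leaning the tool. Joint 3 read 0.055 against 0.06 and 2.583 against 2.58; joint 4 read −1.025 against −1.02. I can't tell whether the judge counts that as passing the range.
- **Sideways lean:** the fingers also kept a lean to the side of about 0.16 rad, which did not affect the push.

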